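# Hook the shelf bracket into the slotted upright and press it down to lock

## Robot

A 6-joint arm with a two-finger parallel gripper is mounted at the origin on the work surface. World frame = base frame: x ahead of the robot, y to its left, z up, the work surface at z = 0. Lengths are in m, angles in rad, forces in N, time in s.
With the tool pointing down it reaches from about 0.35 to 0.95 m from the base axis. Payload 17.4 kg.
Tool frame: the origin (TCP) lies at the very end of the fingers, on their centre line; the grasp point (between the pads) lies 19 mm behind it; z points along the fingers, y is the line along which they close (so a half turn about z gives the same grasp; the last joint's range is limited). The gripper opens to 93 mm and grips with 3 to 60 N. Pads are 15 mm wide; open, the fingers measure 128 mm over their backs; the gripper's body (75 mm by 188 mm) begins 65 mm behind the grasp point.
Start: joints at [-1.292, 0.116, 1.442, -0, 1.584, -0.038], TCP at [0.21, -0.641, 0.219] pointing down, gripper open.
Joint ranges: [-2.83, 2.83], [-0.83, 2.19], [0.07, 2.5], [-1.14, 4.28], [0.01, 3], [-2.97, 2.97]. Speed limits (rad/s): [1.89, 1.89, 2.22, 3.14, 3.14, 3.14].

## Interface

Orientations are given as a unit quaternion [x, y, z, w].
In Python, from plant import ctrl, effector, solver, grab_frame, camera_info, get_time, get_q, get_dq, get_joint_efforts, get_tool_pos, get_eef_rot, get_contact_force, get_ft_torque, get_opening, get_grasp_force gives the robot as it stands. The module is installed in compiled form; this text tells all that it offers. Calls block until the motion is done:
- ctrl.move_pose(position, orientation): joint-space move of the TCP to a pose.
- ctrl.line_to(position, attitude=None, vel=0.15): straight line of the TCP; attitude=None keeps the orientation; vel is the mean speed in m/s.
- ctrl.goto_joints(angles): joint-space move.
- effector.command_gripper(opening, newtons=None): finger opening in m; newtons is the grip in N (None keeps the last); returns when the fingers have stopped.
- ctrl.wait(seconds).
- solver.solve_ik(position, orientation): joint angles nearest the present ones, or None.
- grab_frame(name): name is "side" or "top"; returns (picture, depth): 420x560x3 uint8, blue, green, red; 420x560 float32, m along the optical axis (not along the pixel's ray), 0 where there is no reading.
- camera_info(name): a dict with "vfov" (degrees; the focal length in pixels is half the picture's height over the tangent of half this angle, whatever the lens; pixels are square), "cx", "cy" (the principal point, pixels), "dist_coeffs" ([k1, k2, p1, p2, k3] as OpenCV has them; the pictures are not rectified), "rvec" (rotation vector, rad) and "tvec" (3), from world to camera coordinates, as OpenCV has them. Camera axes: x right, y down, z forward; pixel columns grow to the right and rows downward; lengths in m; the calibration is good to about 2 mm. A picture is of the moment at which its call begins. camera_info takes no time and is no camera call.
A pose or a line that the arm cannot do raises ctrl.Unreachable and nothing moves.
- ctrl.hand_in(): hands the job in; it is judged then, once.
Readings, each from a call of its own:
- get_time(): time.
- get_q(): joint angles.
- get_dq(): joint speeds.
- get_joint_efforts(): joint torques, N m.
- get_tool_pos(): TCP position.
- get_eef_rot(): TCP orientation.
- get_contact_force(): force on the tool from outside, world axes, zero at the start.
- get_ft_torque(): the same for the moment, N m.
- get_opening(): finger opening in m.
- get_grasp_force(): force on a finger pad.
Only numpy, scipy, OpenCV 4.12 (cv2) and the standard library are available. Lean on these libraries where they do the work, as an engineer would, in place of code of your own. Each camera call takes 0.05 s, during which the arm holds its last target. There are 200 camera calls.

## Task

Hang the hooked shelf bracket on the slotted steel upright: push both hooks into the two slots, then press the bracket down without forcing it until it sits fully home on the lug and the spring catch has snapped out again in the bracket's window, and let go. Leave the plain bracket and the other things on the desk where they are.

Things in the scene. Friction and masses are not known exactly. Their poses are not given: they have to be found in the camera images.
- bracket: Hooked shelf bracket, bare steel, 0.2-0.3 kg, standing upright on its shelf. Origin: bottom middle of its back plate's rear face; +x = out of that face, the way the hooks point; z up. In mm: back plate x -6..0, y -20..20, z 0..90, with a catch window y -9..9, z 4..14. Shelf x -110..-6, y -25..25, z 0..5. Rib to grip: x -100..-6, y -6..6 (12 thick), z 5..62.
- bracket_grip (a point): Middle of the bracket's rib, a good place to grip it across the 12 mm: 62 mm in front of the rear face, 46 mm above the bracket's underside, 16 mm below the rib's top.
- bracket_pad (a point): Middle of the top of the bracket's thumb pad (28 by 40 mm, crowns the back plate), the place to press: 14 mm in front of the rear face, 90 mm above the underside.
- bracket_hook (a point): Tip of the lower hook: 14 mm behind the rear face, 3 mm above the bracket's underside. Two hooks, 8 mm thick in y, the upper 46 mm above the lower. Lower one in the bracket's frame, mm: shank x 0..14, z 30..38; lip x 6.5..14 hanging down from it to z 3.
- upright: Slotted upright: fixed bare steel channel 50 mm wide, 200 mm high, on a grey base plate 130 by 200 by 8 mm. Origin: on the table, in the plane of the slotted face, middle of its width; the slotted face looks to its own -x; z up. Front plate 5 mm thick (x 0..5), hollow behind. A bracket hung right has the same axis directions, rear face against the slotted face, bottom edge on the lug.
- upright_slot (a point): Middle of the lower slot in the plane of the face, 124.5 mm above the table. Two slots one above the other, 11.5 mm wide, z 103..146 and 149..192 mm above the table. The hooks go straight in along the upright's +x with the bracket's underside 22 to 25 mm (best 23) above the nominal lug height; let down then, the back plate rests on the sloped catch and the hooks hold it.
- upright_home (a point): Point on the slotted face, middle of its width, 80 mm above the table, with the upright's axes: nominal height of the top of the dark lug (36 mm wide, sticking 8 mm out) that carries the back plate. Lug and catch together have been screwed up or down by up to 6 mm, which no reading shows: feel for it. The hung bracket's origin comes here, but for that height.
- latch (a joint): Spring catch above the lug, 14 mm wide. 0 = sticks out 3.6 mm, 0.0036 = pushed in level with the face. The back plate's bottom edge, pressed down, pushes its slope in (12.5 to 6 mm above the lug; takes some 7 to 15 N, more than the bracket's weight). With the bracket within 1.5 mm of the lug it snaps out into the window and locks. Over 35 N between bracket and upright is forcing it.
- plain_bracket: Bystander: plain angle bracket of the same steel, shelf and rib, 110 mm long, 50 mm wide, back plate 65 mm high, no hooks, no window and no thumb pad. Origin: bottom middle of its rear face, shelf to its -x.
- solvent: Bystander: white plastic bottle, 50 mm across, 100 mm high; origin under its middle.
- tin: Bystander: aluminium tin, 60 mm across, 30 mm high; origin under its middle.
- screwdriver: Bystander: screwdriver lying on the desk; origin under its middle.
- cutters: Bystander: cutters with green grips lying on the desk, 150 mm long, 70 mm wide; origin at the pivot's underside.
Mind the look-alikes: they are no part of the job. What is shaped like the bracket but brown or red is not meant.

How it is judged:
By the outcome, as a careful person would: the job done as asked, in the order asked, and still so for the second after the job is handed in, with the robot touching nothing.
It also fails if it takes over 54 s, if anything falls off the work surface, if the arm or the gripper's body presses on something with over 40 N, if the wrist force passes 120 N, or if a joint passes its speed limit or range.

## Working session

There is one attempt and no reset: what is moved stays moved. The work goes in short steps, each a Python script; the robot and the scene stay as the last script left them, time stands still between calls to the robot, and variables do not carry over. Pictures are saved under pics/ and viewed, at most 10 in all, crops included, and the job is handed in when it is done.

```bash
mkdir -p pics; cat > h.py <<'E'
import numpy as np, cv2
from plant import *
def cam(n):
    c=camera_info(n); f=210/np.tan(np.radians(c["vfov"])/2)
    K=np.array([[f,0,c["cx"]],[0,f,c["cy"]],[0,0,1]]); R=cv2.Rodrigues(np.array(c["rvec"],float))[0]
    return K,np.array(c["dist_coeffs"],float),R,np.array(c["tvec"],float).ravel()
def cloud(n,D):
    K,d,R,t=cam(n); h,w=D.shape
    v,u=np.mgrid[0:h,0:w]
    p=cv2.undistortPoints(np.stack([u,v],-1).reshape(-1,1,2).astype(np.float64),K,d).reshape(h,w,2)
    P=np.dstack([p*D[...,None],D]); W=(P-t)@R
    W[D<=0]=np.nan
    return W
E
python3 - <<'E'
from h import *
for n in("side","top"):
    im,D=grab_frame(n); cv2.imwrite(f"pics/{n}0.png",im); np.save(f"{n}0.npy",D); 
    K,d,R,t=cam(n); print(n,K[0,0],d,-R.T@t,R[2],(D>0).mean())
print(get_time(),get_eef_rot(),get_opening())
E
```

```text
side 488.2076523595556 [-0.05351332  0.          0.          0.          0.        ] [-0.17319592  0.78223511  0.94305065] [ 0.5405545  -0.5125421  -0.66715922] 0.9961607142857143
top 486.1466119372017 [-0.12938482  0.          0.          0.          0.        ] [0.31369358 0.11941319 1.21469046] [ 0.18126445  0.01161154 -0.98336584] 0.9960544217687075
0.1 [ 9.87480615e-01  1.57739440e-01 -5.63617964e-05 -5.47814497e-04] 0.09284859270362257
```

View pics/side0.png

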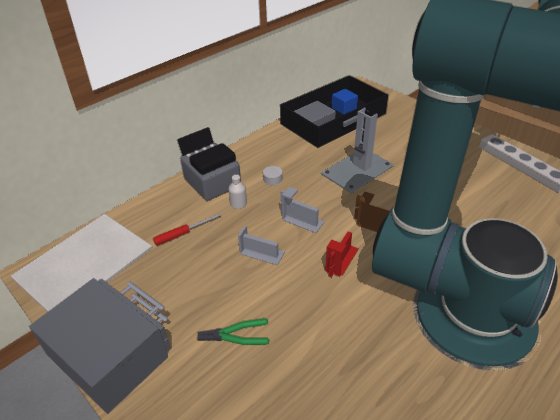

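View pics/top0.png

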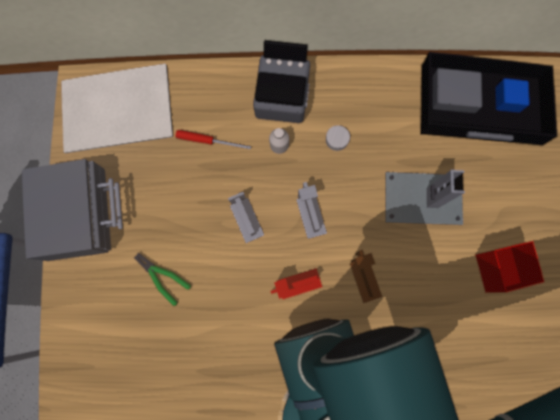

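Candidates: the steel bracket with a pad at side (300,210) / top (311,210); the steel one without at side (260,247) / top (245,217); red at side (340,255); brown at side (370,212). The first fits the description, so I'll check it in a close crop.

```bash
python3 - <<'E'
from h import *
a=cv2.imread("pics/side0.png"); b=cv2.imread("pics/top0.png")
r=lambda i,x,y,w,h,s:cv2.resize(i[y:y+h,x:x+w],(w*s,h*s),interpolation=cv2.INTER_CUBIC)
A=r(a,230,175,100,100,4);B=r(b,220,170,100,75,4)
C=r(a,310,95,100,100,4)[:300]
o=np.zeros((600,800,3),np.uint8)
o[:400,:400]=A; o[:300,400:]=B; o[300:,400:]=C
cv2.imwrite("pics/crop.png",o)
# segmentation by height
for n in("side","top"):
    im=cv2.imread(f"pics/{n}0.png"); W=cloud(n,np.load(f"{n}0.npy"))
    print(n)
    for u,v in ([(285,200),(301,212),(322,225),(290,192),(366,140),(350,170),(345,185),(250,240),(237,190),(273,175)] if n=="side" else [(308,188),(311,210),(315,232),(445,190),(400,205),(457,180),(430,220),(245,217),(280,140),(338,136)]):
        print(u,v,W[v,u].round(4),end="; ")
    print()
E
```

```text
side
285 200 [0.5533 0.0758 0.0656]; 301 212 [0.5117 0.0556 0.0342]; 322 225 [ 0.4593  0.0255 -0.0014]; 290 192 [0.5482 0.0611 0.0883]; 366 140 [ 0.5269 -0.2406  0.1207]; 350 170 [ 0.5553 -0.213   0.0085]; 345 185 [ 0.5188 -0.1446  0.0087]; 250 240 [0.524  0.2332 0.0451]; 237 190 [0.6753 0.1438 0.0719]; 273 175 [ 0.6929 -0.0113  0.028 ]; 
top
308 188 [0.557 0.062 0.091]; 311 210 [0.5088 0.055  0.0636]; 315 232 [0.4628 0.0432 0.0036]; 445 190 [ 0.5315 -0.2417  0.1613]; 400 205 [ 0.5265 -0.1745  0.0079]; 457 180 [ 0.5546 -0.2724  0.1585]; 430 220 [ 0.4866 -0.2496  0.0063]; 245 217 [0.4968 0.2147 0.0509]; 280 140 [0.6809 0.1262 0.0787]; 338 136 [ 0.704  -0.0215  0.0313];
```

View pics/crop.png

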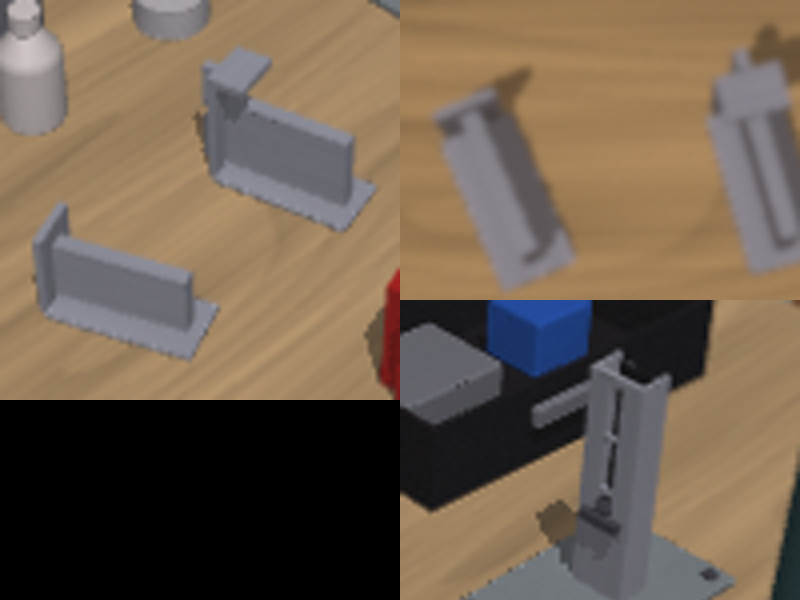

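The crop confirms the choice: the right-hand bracket (side ≈(300,210)) has the thumb pad and a hook, and the left one has neither. The upright's slotted face looks towards world +y, with its lug at side ≈(362,152). Next I fit poses to the depth clouds.

```bash
cat >> h.py <<'E'
from scipy.optimize import least_squares
BR=[(-6,0,-20,20,0,90),(-110,-6,-25,25,0,5),(-100,-6,-6,6,5,62),(-28,0,-20,20,86,90),(0,14,-4,4,30,38),(6.5,14,-4,4,3,38),(0,14,-4,4,76,84),(6.5,14,-4,4,49,84)]
def upm(D): return [(0,5,-25,25,8,200),(5,D,-25,-22,8,200),(5,D,22,25,8,200),(-8,0,-18,18,70,80)]
def sdf(P,boxes):
    d=np.full(len(P),9.)
    for b in boxes:
        b=np.array(b)/1e3; lo=b[::2];hi=b[1::2]
        q=np.abs(P-(lo+hi)/2)-(hi-lo)/2
        s=np.linalg.norm(np.maximum(q,0),axis=1)+np.minimum(q.max(1),0)
        d=np.where(np.abs(s)<np.abs(d),s,d) if False else np.minimum(d,s)
    return d
def local(W,p):
    c,s=np.cos(p[3]),np.sin(p[3]); q=W-p[:3]
    return np.stack([c*q[:,0]+s*q[:,1],-s*q[:,0]+c*q[:,1],q[:,2]],1)
def fit(W,p0,boxes,freez=True,zmin=0.012,zmax=.3,rad=.15,gate=.02,th=None):
    P=W.reshape(-1,3); P=P[np.isfinite(P).all(1)]
    P=P[(P[:,2]>zmin)&(P[:,2]<zmax)&(np.linalg.norm(P[:,:2]-p0[:2],axis=1)<rad)]
    p=np.array(p0,float)
    for g in (gate,gate/2,.006,.004):
        Q=P[np.abs(sdf(local(P,p),boxes))<g]
        f=(lambda x:sdf(local(Q,np.array([x[0],x[1],p0[2],x[2]])),boxes)) if freez else (lambda x:sdf(local(Q,x),boxes))
        x0=p[[0,1,3]] if freez else p
        r=least_squares(f,x0,loss="soft_l1",f_scale=.001)
        p=np.array([r.x[0],r.x[1],p0[2],r.x[2]]) if freez else r.x
    return p,len(Q),np.sqrt(np.mean(r.fun**2))
E
python3 - <<'E'
from h import *
Ws={n:cloud(n,np.load(f"{n}0.npy")) for n in("side","top")}
Ws["both"]=np.concatenate([w.reshape(-1,3) for w in Ws.values()])
for n,W in Ws.items():
    for fz in (True,False):
        p,k,e=fit(W,[.57,.066,0,.2],BR,fz,zmin=.009,rad=.16); print(n,"bracket",p.round(4),k,e.round(5))
    for D in (25,30,35,40):
      for fz in (True,False):
        p,k,e=fit(W,[.53,-.245,0,-1.57],upm(D),fz,zmin=.015,zmax=.21,rad=.08); print(n,"up",D,p.round(4),k,e.round(5))
E
```

```text
side bracket [0.5625 0.0666 0.     0.2599] 780 0.00155
side bracket [ 5.624e-01  6.660e-02 -2.000e-04  2.602e-01] 781 0.00155
side up 25 [ 0.5453 -0.243   0.     -1.6569] 972 0.00147
side up 25 [ 5.4530e-01 -2.4300e-01  5.0000e-04 -1.6563e+00] 972 0.00147
side up 30 [ 0.5454 -0.2427  0.     -1.6599] 1029 0.00136
side up 30 [ 5.4540e-01 -2.4280e-01  6.0000e-04 -1.6602e+00] 1029 0.00136
side up 35 [ 0.5455 -0.2425  0.     -1.662 ] 1036 0.00133
side up 35 [ 5.4550e-01 -2.4240e-01  7.0000e-04 -1.6635e+00] 1036 0.00133
side up 40 [ 0.5455 -0.2425  0.     -1.6629] 1036 0.00133
side up 40 [ 5.4550e-01 -2.4240e-01  7.0000e-04 -1.6631e+00] 1036 0.00133
top bracket [0.5603 0.0662 0.     0.2569] 458 0.00143
top bracket [0.5601 0.0662 0.002  0.2569] 491 0.00152
top up 25 [ 0.5442 -0.2432  0.     -1.632 ] 822 0.00128
top up 25 [ 0.5442 -0.2432  0.0022 -1.6316] 824 0.00118
top up 30 [ 0.5443 -0.243   0.     -1.6362] 838 0.00118
top up 30 [ 0.5443 -0.243   0.0021 -1.6356] 841 0.00109
top up 35 [ 0.5443 -0.243   0.     -1.6354] 838 0.00119
top up 35 [ 0.5443 -0.243   0.002  -1.6347] 840 0.00109
top up 40 [ 0.5443 -0.243   0.     -1.6354] 838 0.00119
top up 40 [ 0.5443 -0.243   0.002  -1.6347] 840 0.00109
both bracket [0.5619 0.0665 0.     0.2591] 1238 0.00153
both bracket [0.5619 0.0666 0.0006 0.2594] 1257 0.00159
both up 25 [ 0.5446 -0.2431  0.     -1.6416] 1790 0.00139
both up 25 [ 0.5446 -0.2431  0.0018 -1.641 ] 1792 0.00136
both up 30 [ 0.5448 -0.2428  0.     -1.6485] 1867 0.00131
both up 30 [ 0.5447 -0.2429  0.0019 -1.6478] 1869 0.00127
both up 35 [ 0.5448 -0.2428  0.     -1.6474] 1872 0.00129
both up 35 [ 0.5447 -0.2428  0.0019 -1.6462] 1875 0.00126
both up 40 [ 0.5448 -0.2428  0.     -1.6474] 1872 0.00129
both up 40 [ 0.5447 -0.2428  0.0019 -1.6464] 1875 0.00126
```

```bash
cat >> h.py <<'E'
B=np.array([.5619,.0665,0,.259]); U=np.array([.5447,-.2429,0,-1.647])
def quat(th): a=th+np.pi; return [float(np.cos(a/2)),float(np.sin(a/2)),0.,0.]
def tcp(o,th,z,back=.062): return [float(o[0]-back*np.cos(th)),float(o[1]-back*np.sin(th)),float(z)]
def st(): return "t%.2f"%get_time(),np.round(get_tool_pos(),4),"F",np.round(get_contact_force(),2),"op",round(get_opening(),4),"g",round(get_grasp_force(),1)
E
python3 - <<'E'
from h import *
ctrl.move_pose(tcp(B,B[3],.17),quat(B[3])); print(get_q().round(3),*st())
effector.command_gripper(.05)
ctrl.line_to(tcp(B,B[3],.027),vel=.12); print(*st())
effector.command_gripper(.0,40); print(*st())
ctrl.line_to(tcp(B,B[3],.132),vel=.12); print(*st(),get_ft_torque())
# pre-insert: 55 mm out
e=U[:2]-.055*np.array([np.cos(U[3]),np.sin(U[3])])
ctrl.move_pose(tcp(e,U[3],.130),quat(U[3])); print(get_q().round(3),*st())
Ws=[]
for k in range(4):
  for n in("side","top"):
    im,D=grab_frame(n); np.save(f"{n}1_{k}.npy",D)
    if k==0: cv2.imwrite(f"pics/{n}1.png",im)
a=cv2.imread("pics/side1.png");b=cv2.imread("pics/top1.png")
r=lambda i,x,y,w,h,s:cv2.resize(i[y:y+h,x:x+w],(w*s,h*s),interpolation=cv2.INTER_CUBIC)
cv2.imwrite("pics/crop1.png",np.hstack([r(a,280,80,133,200,3),r(b,355,110,133,200,3)]))
E
```

```text
[ 0.049 -0.245  1.864 -0.     1.523 -1.78 ] t2.76 [0.5021 0.0501 0.17  ] F [ 0.02  0.26 -0.34] op 0.0929 g 0.0
t4.96 [0.5024 0.0507 0.0278] F [0.17 0.06 0.16] op 0.05 g 0.0
t5.65 [0.502  0.0506 0.027 ] F [-0.33  0.49  0.11] op 0.0118 g 40.0
t6.67 [0.5016 0.0506 0.1311] F [ 0.9  -0.35 -2.47] op 0.0118 g 40.0 [ 0.07502372 -0.0961036  -0.0048786 ]
[-0.269 -0.08   1.785  0.     1.437 -0.194] t8.09 [ 0.5535 -0.1259  0.1298] F [-0.45 -0.29 -1.91] op 0.0121 g 40.0
```

View pics/crop1.png

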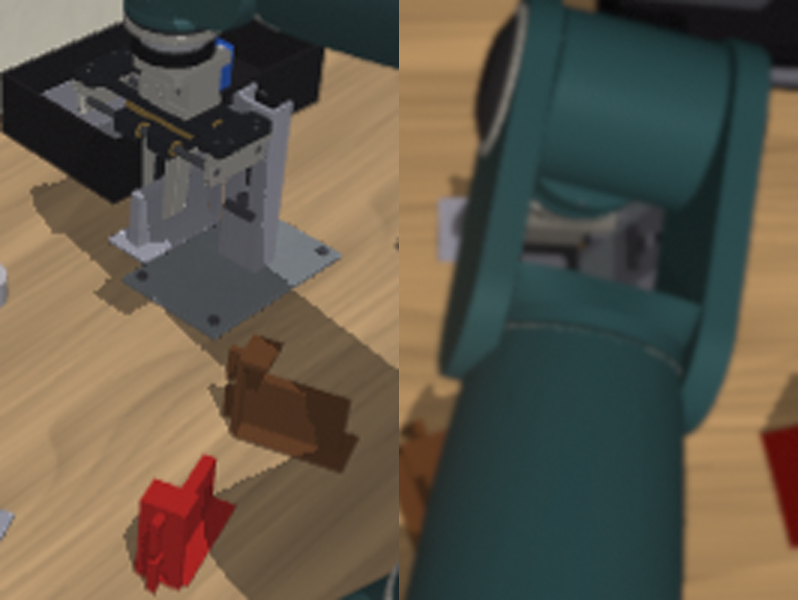

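The bracket is level in the gripper in front of the upright, hooks facing it (side crop, bracket ≈(175,215), upright ≈(250,180)). I'll compare the held bracket's fit with its commanded pose to take out the camera bias.

```bash
python3 - <<'E'
from h import *
D=np.median([np.load(f"side1_{k}.npy") for k in range(4)],0); W=cloud("side",D)
e=U[:2]-.055*np.array([np.cos(U[3]),np.sin(U[3])])
print("cmd",e.round(4),U[3])
for z in (.103,):
  for fz in(True,False):
    p,k,s=fit(W,[e[0],e[1],z,U[3]],BR,fz,zmin=.09,zmax=.2,rad=.13); print(p.round(4),k,s.round(5))
for z0,z1 in((.015,.19),(.015,.1),(.015,.21)):
  p,k,s=fit(W,[*U],upm(35),True,zmin=z0,zmax=z1,rad=.07); print("up now",p.round(4),k,s)
W0=cloud("side",np.load("side0.npy")); T0=cloud("top",np.load("top0.npy"))
# base plate edges orientation (top view)
for n,w in(("side",W0),("top",T0)):
  m=(np.nan_to_num(np.abs(w[...,2]-.008),nan=1)<.012)&(w[...,0]>.42)&(w[...,0]<.65)&(w[...,1]<-.1)&(w[...,1]>-.36)
  im=cv2.imread(f"pics/{n}0.png"); hsv=cv2.cvtColor(im,cv2.COLOR_BGR2HSV)
  m&=(hsv[...,1]<60)
  nb,l,stt,_=cv2.connectedComponentsWithStats(m.astype(np.uint8)); i=1+stt[1:,4].argmax()
  P=w[l==i][:,:2].astype(np.float32); print(n,cv2.minAreaRect(P*1000),len(P))
  # front face points only: plane fit
  P=w.reshape(-1,3);P=P[np.isfinite(P).all(1)];L=local(P,U)
  s=(abs(L[:,0])<.004)&(abs(L[:,1])<.02)&(L[:,2]>.1)&(L[:,2]<.19); 
  print("face slope",np.polyfit(L[s,1],L[s,0],1),s.sum())
  s=(abs(L[:,1]+.025)<.004)&(L[:,0]>.002)&(L[:,0]<.05)&(L[:,2]>.02)&(L[:,2]<.19)
  if s.sum()>20: print("right wall y vs x",np.polyfit(L[s,0],L[s,1],1),s.sum(),L[s,0].max(), np.median(L[s,1]))
  s=(abs(L[:,1])>.012)&(abs(L[:,1])<.04)&(abs(L[:,0])<.003)&(L[:,2]>.1)&(L[:,2]<.195); print("face y ext",np.percentile(L[s,1],[0.5,2,98,99.5]))
E
```

```text
cmd [ 0.5489 -0.1881] -1.647
[ 0.5503 -0.1876  0.103  -1.6467] 636 0.001
[ 0.5503 -0.1876  0.1025 -1.6466] 636 0.00097
up now [ 0.5441 -0.2435  0.     -1.6391] 700 0.001124860517741736
up now [ 0.5441 -0.2435  0.     -1.6339] 435 0.0011355977348154272
up now [ 0.5442 -0.2436  0.     -1.6412] 796 0.001148699936123154
side ((549.8391723632812, -237.54855346679688), (205.71676635742188, 141.85195922851562), 86.91828155517578) 1411
face slope [-0.00731535  0.00081634] 194
right wall y vs x [ 0.03477596 -0.02366021] 241 0.03266030941315864 -0.022885598854931667
face y ext [-0.02563458 -0.02495952  0.02641236  0.02721168]
top ((545.1419067382812, -237.93399047851562), (198.35324096679688, 133.05809020996094), 86.89661407470703) 2939
face slope [-1.53600216e-02  4.62183059e-05] 178
right wall y vs x [ 0.01801527 -0.02513883] 179 0.03048919750358376 -0.02486022365593177
face y ext [-0.02565079 -0.02528204  0.02313723  0.02371127]
```

```bash
cat >> h.py <<'E'
U=np.array([.5440,-.2430,0,-1.630])
AX=np.array([np.cos(U[3]),np.sin(U[3])]); LAT=np.array([-AX[1],AX[0]])
def go(d,lat,z,vel=.05):
    o=U[:2]-d*AX+lat*LAT; ctrl.line_to(tcp(o,U[3],z+.027),quat(U[3]),vel=vel)
def fl():
    f=np.mean([get_contact_force() for _ in range(3)],0); return np.array([f[:2]@AX,f[:2]@LAT,f[2]])
E
python3 - <<'E'
from h import *
go(.019,0,.1035); f0=fl(); print(*st(),f0)
d=.019
while d>-.006:
    d-=.0015; go(d,0,.1035); f=fl()-f0; print(round(d*1e3,1),f.round(1),"%.2f"%get_time())
    if np.linalg.norm(f)>6: break
E
```

```text
t9.37 [ 0.5488 -0.1621  0.1305] F [ 0.53 -0.66 -1.95] op 0.0117 g 40.0 [ 0.62667475  0.57146287 -1.9541235 ]
17.5 [ 0.2 -0.4  0.1] 9.62
16.0 [ 0.1 -0.4  0.3] 9.87
14.5 [-0.1 -1.3 -0.4] 10.12
13.0 [-1.2 -1.3  0.6] 10.37
11.5 [-0.2 -0.3 -0. ] 10.62
10.0 [-0.6 -0.3 -0.4] 10.87
8.5 [-1.1 -0.6 -0.4] 11.12
7.0 [-0.4 -0.9 -0.6] 11.37
5.5 [-0.5 -0.4 -0.8] 11.62
4.0 [-0.3 -0.6  0.1] 11.87
2.5 [-0.7  0.3  0.1] 12.12
1.0 [-1.  -0.  -0.8] 12.37
-0.5 [ 0.4 -0.7  0.6] 12.62
-2.0 [-13.7  -3.1   2.5] 12.87
```

Both hooks are in, with rear-face contact at d≈-1.2 mm. Next I back off slightly and lower until the catch is felt.

```bash
python3 - <<'E'
from h import *
go(-.0008,0,.1035); f0=fl(); print(f0)
z=.1035
while z>.078:
    z-=.001; go(-.0008,0,z); f=fl()-f0; print(round(z*1e3,1),f.round(1),"%.2f"%get_time())
    if f[2]>3.5 or np.linalg.norm(f)>9: break
print(*st())
im,D=grab_frame("side"); np.save("side2.npy",D); cv2.imwrite("pics/side2.png",cv2.resize(im[80:230,290:440],(600,600),interpolation=cv2.INTER_CUBIC))
E
```

```text
[-3.8986271  -0.67021521 -1.13196425]
102.5 [-1.2  0.4  0. ] 13.37
101.5 [-1.5  0.7 -0.5] 13.62
100.5 [-0.5  1.7  1.2] 13.87
99.5 [-0.6  1.2  0.3] 14.12
98.5 [-0.9  1.4  0.6] 14.37
97.5 [-1.4  1.6  0.4] 14.62
96.5 [-0.6  1.3  0. ] 14.87
95.5 [-1.   1.2  0.7] 15.12
94.5 [-1.7  0.3 -0.4] 15.37
93.5 [-1.8  1.8 -0. ] 15.62
92.5 [-2.3  1.8  1.4] 15.87
91.5 [-2.4  0.7  4.7] 16.12
t16.12 [ 0.548  -0.1818  0.119 ] F [0.38 6.24 3.57] op 0.0116 g 40.0
```

View pics/side2.png

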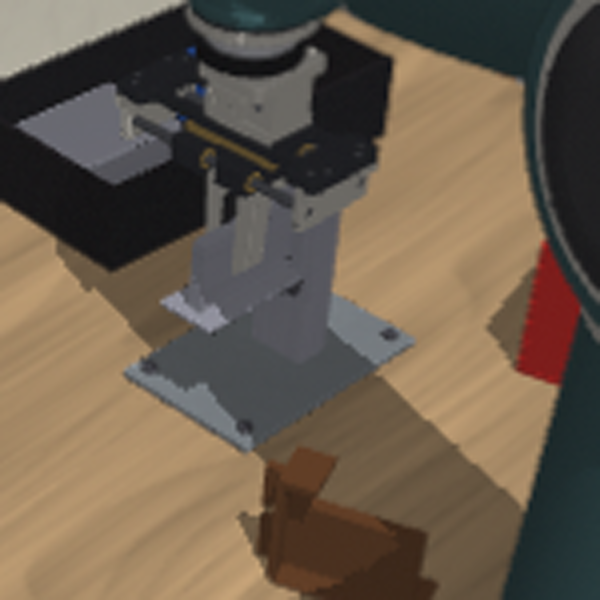

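The bracket's rear face is against the upright, resting on the catch (crop ≈(250,270)), and contact came at underside ≈92 mm, so the lug is at ≈79.5 mm. Now I release it and press the pad with closed fingers.

```bash
python3 - <<'E'
from h import *
effector.command_gripper(.04); print(*st())
go(-.0008,0,.155,vel=.12)
effector.command_gripper(0,20)
def gp(z,vel=.05): ctrl.line_to(tcp(U[:2]-0*AX+.0008*AX,U[3],z,.0155),quat(U[3]),vel=vel)
gp(.195,.12); 
f0=fl(); print(*st())
z=.184; gp(z); tr=[]
while z>.160:
    z-=.0007; gp(z,.03); f=fl()-f0; tr.append((round(z*1e3,1),*f.round(1)))
    if np.linalg.norm(f)>20: break
for t in tr: print(*t)
print(*st())
E
```

```text
t16.84 [ 0.5476 -0.1819  0.1185] F [ 0.31 -0.73  1.55] op 0.0397 g 0.0
t18.87 [ 0.5448 -0.2284  0.1948] F [-0.38 -0.33 -0.4 ] op 0.0004 g 0.0
183.3 -0.5 1.1 0.1
182.6 -0.7 1.4 0.5
181.9 0.9 0.2 0.8
181.2 0.1 0.4 1.7
180.5 0.4 -0.4 0.5
179.8 0.3 0.8 1.0
179.1 -1.0 1.0 3.2
178.4 -1.7 0.8 5.5
177.7 -0.5 -0.0 6.7
177.0 -1.9 1.1 7.1
176.3 -1.7 0.3 8.1
175.6 0.1 0.7 -0.2
174.9 -0.1 1.0 1.1
174.2 -0.9 0.3 2.7
173.5 -1.0 0.7 2.9
172.8 -0.6 -0.4 1.0
172.1 -0.3 -0.2 0.5
171.4 -0.6 0.5 0.7
170.7 -0.1 0.1 2.1
170.0 -1.6 0.5 7.6
169.3 -1.5 -0.0 14.3
168.6 -2.0 -1.1 17.3
167.9 -2.9 -2.7 21.9
t24.98 [ 0.5458 -0.2285  0.1708] F [-2.95  2.69 21.47] op 0.0004 g 10.9
```

```bash
python3 - <<'E'
from h import *
p=get_tool_pos()
ctrl.line_to([p[0],p[1],.26],vel=.15); 
ctrl.line_to([p[0]-.02,p[1]+.12,.32],vel=.2)
ctrl.goto_joints([0.5,*get_q()[1:]]) 
print(*st())
Ds=[];Ts=[]
for k in range(4):
    im,D=grab_frame("side");Ds.append(D); it,T=grab_frame("top");Ts.append(T)
r=lambda i,x,y,w,h,s:cv2.resize(i[y:y+h,x:x+w],(w*s,h*s),interpolation=cv2.INTER_CUBIC)
cv2.imwrite("pics/c3.png",np.hstack([r(im,310,90,80,120,5),r(it,385,130,80,120,5)]))
for n,D in(("side",Ds),("top",Ts)):
    W=cloud(n,np.median(D,0))
    print(n,[np.round(x,4) for x in fit(W,[U[0],U[1],.0805,U[3]],BR,False,zmin=.075,zmax=.18,rad=.13)])
E
```

```text
t28.03 [0.459  0.2786 0.3191] F [ 0.11 -0.26  1.5 ] op 0.0006 g 0.0
side [array([ 0.5461, -0.243 ,  0.0797, -1.6047]), np.int64(925), np.float64(0.0012)]
top [array([ 0.5442, -0.2426,  0.0804, -1.6036]), np.int64(1246), np.float64(0.0011)]
```

View pics/c3.png

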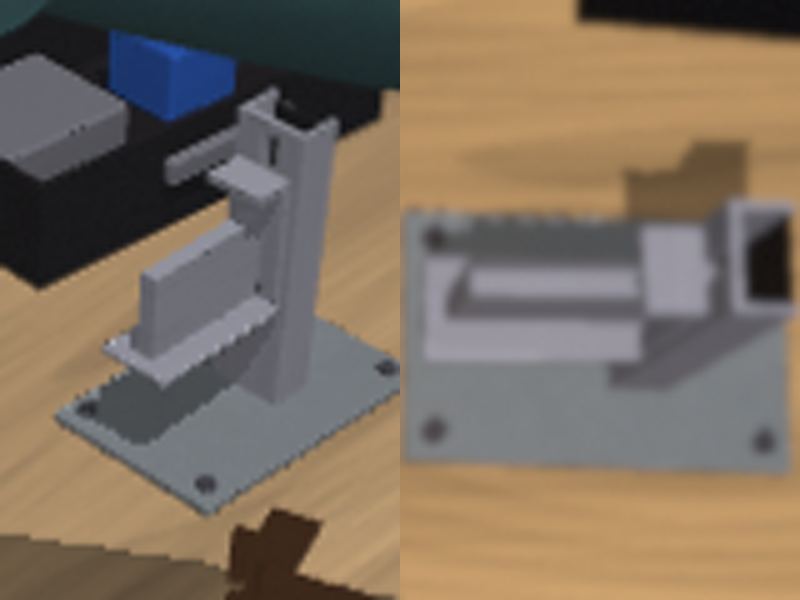

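The bracket hangs squarely at underside ≈80–81 mm (crop ≈(200,290)). The force dropped when the plate's edge passed the slope, and the hard stop came 6 mm below that. I'll confirm the lock with a gentle lift.

```bash
python3 - <<'E'
from h import *
th=-1.610; q=quat(th); o=np.array([.5442,-.2435])
P=lambda z:tcp(o,th,z)
ctrl.move_pose(P(.20),q); effector.command_gripper(.04)
ctrl.line_to(P(.108),vel=.12); f0=fl()
effector.command_gripper(0,15); print(*st(),(fl()-f0).round(1))
for k in range(1,9):
    ctrl.line_to(P(.108+.0006*k),vel=.03); f=fl()-f0; print(k,f.round(1),np.round(get_tool_pos()[2],4))
    if f[2]<-7: break
ctrl.line_to(P(.108),vel=.03); print(*st(),(fl()-f0).round(1))
E
```

```text
t32.50 [ 0.5467 -0.1816  0.1082] F [ 0.1  -0.65  2.  ] op 0.012 g 15.0 [0.4 0.2 1.2]
1 [ 0.1  0.3 -2.5] 0.1084
2 [ 0.1 -0.7 -3.3] 0.1091
3 [ 0.4 -0.8 -3.2] 0.1097
4 [ 2.4  0.1 -6.1] 0.1102
5 [ 2.8 -0.1 -8.5] 0.1109
t34.00 [ 0.5469 -0.1815  0.1083] F [ 0.79 -0.34 -0.97] op 0.0119 g 15.0 [ 0.1  0.8 -1.8]
```

After about 2 mm of play it resists at over 8 N, so it is locked. I'll release and press it gently home once more.

```bash
python3 - <<'E'
from h import *
th=-1.610; q=quat(th); o=np.array([.5442,-.2435])
ctrl.line_to(tcp(o,th,.1075),vel=.03)
effector.command_gripper(.04)
ctrl.line_to(tcp(o,th,.19),vel=.12); effector.command_gripper(0,20)
p=lambda z,v=.05:ctrl.line_to(tcp(o,th,z,.0155),q,vel=v)
p(.19,.12); p(.176); f0=fl(); z=.175
while z>.165:
    z-=.001; p(z,.03); f=fl()-f0; print(round(z*1e3,1),f.round(1),get_tool_pos()[2].round(4))
    if f[2]>13: break
p(.24,.15); c=get_tool_pos(); ctrl.line_to([c[0],c[1]+.1,.28],vel=.2); ctrl.goto_joints([.5,*get_q()[1:]])
Ds=[grab_frame("side")[1] for _ in range(3)]
print([np.round(x,4) for x in fit(cloud("side",np.median(Ds,0)),[U[0],U[1],.0805,U[3]],BR,False,zmin=.075,zmax=.18,rad=.13)],*st())
E
```

```text
174.0 [ 0.   0.4 -1.3] 0.174
173.0 [-0.   0.1 -0.6] 0.173
172.0 [ 0.1  0.4 -0.8] 0.172
171.0 [-0.5 -0.5 -0.5] 0.171
170.0 [-1.2  0.1  4.7] 0.1709
169.0 [-1.3 -1.  12.2] 0.1708
168.0 [-1.7 -2.4 19.4] 0.1708
[array([ 0.5458, -0.2427,  0.08  , -1.6088]), np.int64(917), np.float64(0.0013)] t42.29 [0.4787 0.2894 0.2791] F [ 0.13 -0.11 -0.29] op 0.0004 g 0.0
```

Same hard stop (pad at 170.8 mm), and the robot is clear of everything.

```bash
python3 -c "
from plant import *
print(ctrl.hand_in(), get_time())"
```

```text
the job is handed in; nothing more can be done
the job is handed in; nothing more can be done
```

The hooked bracket hangs in both slots, pressed down to a hard stop on the lug; a gentle lift of over 8 N met the catch, so it is locked, and I let go, left the other things untouched and handed the job in at about 42 s.

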